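# Pack the sample vial and shut the case

### The arm

A 7-joint arm with a two-finger parallel gripper is mounted at the origin on the work surface. World frame = base frame: x ahead of the robot, y to its left, z up, the work surface at z = 0. Lengths are in mm, angles in rad, forces in N, time in s.
With the tool pointing down it reaches from about 350 to 900 mm from the base axis. Payload 19.9 kg.
Tool frame: the origin (TCP) lies midway between the tips of the shut fingers; the grasp point (between the pads) lies 19 mm behind it; z points along the fingers, y is the direction in which the jaws open and shut (so a half turn about z gives the same grasp; the last joint's range is limited). The gripper opens to 85 mm and grips with 20 to 120 N. Pads are 22 mm wide; open, the fingers measure 114 mm over their backs; the gripper's body (76 mm by 85 mm) begins 54 mm behind the grasp point. The pads swing forward as they close: fully open they stand 13 mm farther back than shut.
Start: joints at [1.159, 0.417, -0.01, 1.614, 0.005, 1.111, -0.053], TCP at [226.469, -582.506, 231.26] pointing down, gripper open.
Joint ranges: [-2.81, 2.81], [-0.39, 2.02], [-1.27, 1.25], [0.06, 2.57], [-1.19, 4.33], [0.19, 2], [-2.82, 2.82]. Speed limits (rad/s): [1.89, 1.89, 2.39, 2.39, 3.01, 3.01, 3.01].

### API

Orientations are given as a 3x3 rotation matrix whose columns are the frame's x, y, z axes.
In Python, from workcell import robot, command_gripper, kinematics, cams, sign_off, readout gives the robot as it stands. Calls block until the motion is done:
- robot.reach(position, orientation): joint-space move of the TCP to a pose.
- robot.move_straight(position, ori=None, speed=150): straight line of the TCP; ori=None keeps the orientation; speed is the mean speed in mm/s.
- robot.goto_joints(angles): joint-space move.
- command_gripper(opening, squeeze=None): finger opening in mm; squeeze is the grip in N (None keeps the last); returns when the fingers have stopped.
- robot.dwell(seconds).
- kinematics.inverse_kinematics(position, orientation): joint angles nearest the present ones, or None.
- cams.snapshot(name): name is "scene" or "top"; returns a dict with "image" (400x640x3 uint8, blue, green, red), "z_map" (400x640 float32, mm along the optical axis (not along the pixel's ray), 0 where there is no reading), "fov_y" (degrees; the focal length in pixels is half the picture's height over the tangent of half this angle, whatever the lens; pixels are square), "cx", "cy" (the principal point, pixels), "dist_coeffs" ([k1, k2, p1, p2, k3] as OpenCV has them; the pictures are not rectified), "rvec" (rotation vector, rad) and "tvec" (3), from world to camera coordinates, as OpenCV has them. Camera axes: x right, y down, z forward; pixel columns grow to the right and rows downward; lengths in mm; the calibration is good to about 2 mm. A picture is of the moment at which its call begins.
A pose or a line that the arm cannot do raises robot.Unreachable and nothing moves.
- sign_off(): hands the job in, once; it reports no verdict.
Readings, each from a call of its own:
- readout.current_t(): time.
- readout.current_qpos(): joint angles.
- readout.current_qd(): joint speeds.
- readout.current_effort(): joint torques, N m.
- readout.current_tool_pos(): TCP position.
- readout.current_ee_rot(): TCP orientation.
- readout.current_wrist_force(): force on the tool from outside, world axes, zero at the start.
- readout.current_torque(): the same for the moment, N m.
- readout.current_finger_gap(): finger opening in mm.
Only numpy, scipy, OpenCV 4.12 (cv2) and the standard library are available. Lean on these libraries where they do the work, as an engineer would, in place of code of your own. Each camera call takes 0.05 s, during which the arm holds its last target. There are 200 camera calls.

### The job

Take the blue-capped sample vial out of the leaning teal stand and lower it (do not drop it in) upright into the green-framed free cell of the sample case, all the way down; then swing the orange lid shut and press it down until its black tab snaps fully home behind the front rim. Leave the other vials, the bottles, the jar, the dish and the scoop where they are.

Things in the scene. Friction and masses are not known exactly. Their poses are not given: they have to be found in the camera images.
- sample: sample vial to pack: clear glass cylinder 27 mm wide, 85 mm tall with a BLUE cap (28.4 mm wide, top 18 mm); about 55 g. Origin: centre of its underside; z runs along the vial to its cap. Starts leaning 35 degrees in one of the two sockets of the teal stand, its top 40 mm out of the socket
- spare: an identical vial with a YELLOW cap in the other socket of the stand; a bystander that stays there. Same origin and axes as the sample vial
- stand: teal leaning stand, fixed: base 120 x 135 x 6 mm, origin: centre of its underside. Two square sockets (31 mm inside, 39 outside, 45 deep) at y = -38 and +38 mm, leaning 35 degrees: mouths face up and to the stand's -x (roughly to the robot), about 65 mm above the table; vial caps reach about 100 mm
- case: sample case, fixed: white base 132 (x) x 164 (y) x 62 mm, walls 4 mm; origin: centre of underside; -x is its front, roughly to the robot. In it dark foam (80 x 150 mm, top at 57 mm) with three square cells in a row along y, 44 mm apart, at x = -8 mm: 32 mm wide, 3 mm chamfer, floor 12 mm above the table. A vial in a cell stands 40 mm out of the foam. Two hold white-capped vials, one is free
- ring: flat green square frame, 42 mm outside, printed round the free cell; origin at the cell's centre on the foam's top face, z up, axes parallel to the case's. A vial fully down in that cell has its origin 45 mm below this one
- lid (a joint): angle of the orange lid, rad: 0 fully shut, 1.57 upright, starts open; stiff hinge (0.15 N m), stays where left. Shell 132 (from hinge) x 164 x 45 mm deep; grip ledge 60 x 12 x 8 mm on its front. A black sprung tab with a roller nose (50 mm wide, 15 mm below the free edge) snaps behind a bead inside the case's front rim: meets it at about 0.1 rad, needs about 10 N pressed near the lid's front edge
- lid_hinge (a point): middle of the hinge axis: on the case's rear (+x) rim at 62 mm height, fixed; the axis runs along the case's y
- lid_edge (a point): point on the moving lid: middle of the edge where its outer (top) face meets its front face, 132 mm from the hinge along the lid and 45 mm out; shut, it lies 107 mm above the table above the case's front rim
- vial_c: white-capped vial (27 x 85 mm) standing in a case cell; stays. Origin: centre of the underside
- vial_d: another white-capped vial in a case cell; stays. Origin: centre of the underside
- amber: amber glass bottle, blue cap, 64 mm wide, 150 mm tall; bystander. Origin: centre of the underside
- amber_big: big amber bottle, blue cap, 90 mm wide, 200 mm tall; bystander. Origin: centre of the underside
- jar: clear jar, white cap, 52 mm wide, 70 mm tall; bystander. Origin: centre of the underside
- dish: white dish 72 mm wide, 22 mm tall; bystander. Origin: centre of the underside
- scoop: steel lab scoop 170 mm long lying on the bench; bystander
Mind the look-alikes: they are no part of the job. Leave any pink or red look-alike of the sample alone.

How it is judged:
By the outcome, as a careful person would: the job done as asked, in the order asked, and still so for the second after the job is handed in, with the robot touching nothing.
It also fails if it takes over 64 s, if anything falls off the work surface, if the arm or the gripper's body presses on something with over 40 N, if the wrist force passes 120 N, or if a joint passes its speed limit or range.

## Working session

There is one attempt and no reset: what is moved stays moved. The work goes in short steps, each a Python script; the robot and the scene stay as the last script left them, time stands still between calls to the robot, and variables do not carry over. Pictures are saved under pics/ and viewed, about 8 in all and at most 12, crops included, and the job is handed in when it is done.

```bash
mkdir -p pics; ls
cat > h.py <<'E'
import numpy as np, cv2
from workcell import robot, command_gripper, kinematics, cams, sign_off, readout
def snap(n):
    s=cams.snapshot(n); h,w=s["image"].shape[:2]
    f=h/2/np.tan(np.radians(s["fov_y"])/2)
    s["K"]=np.array([[f,0,s["cx"]],[0,f,s["cy"]],[0,0,1.]]); s["D"]=np.array(s["dist_coeffs"],float)
    s["R"]=cv2.Rodrigues(np.array(s["rvec"],float))[0]; s["t"]=np.array(s["tvec"],float).ravel()
    return s
def rays(s,px):
    u=cv2.undistortPoints(np.array(px,float).reshape(-1,1,2),s["K"],s["D"]).reshape(-1,2)
    return -s["R"].T@s["t"], np.c_[u,np.ones(len(u))]@s["R"]   # d scaled to unit optical depth
def onplane(s,px,z):
    c,d=rays(s,px); return c+d*((z-c[2])/d[:,2])[:,None]
def depth(s,px):
    c,d=rays(s,px); p=np.array(px).round().astype(int); return c+d*s["z_map"][p[:,1],p[:,0]][:,None]
def proj(s,P): return cv2.projectPoints(np.array(P,float).reshape(-1,1,3),np.array(s["rvec"],float),s["t"],s["K"],s["D"])[0].reshape(-1,2)
def cloud(s,mask):
    v,u=np.nonzero(mask&(s["z_map"]>0)); return depth(s,np.c_[u,v]),np.c_[u,v]
E
python3 - <<'E'
from h import *
import pickle
for n in("scene","top"):
    s=snap(n); cv2.imwrite(f"pics/{n}0.png",s["image"]); pickle.dump(s,open(n+"0.pkl","wb"))
    print(n,s["fov_y"],s["D"],-s["R"].T@s["t"],s["R"][2],(s["z_map"]>0).mean())
print(readout.current_t())
E
```

```text
pics
scene 48.5445519646627 [0.02343317 0.         0.         0.         0.        ] [1079.6665501  -443.88024847  960.06056326] [-0.49769002  0.41514739 -0.76154927] 0.995921875
top 44.178253892507186 [-0.06396729  0.          0.          0.          0.        ] [ 319.886257     20.17940274 1441.07099607] [ 0.17509324 -0.00290304 -0.98454758] 0.99610546875
0.1
```

View pics/scene0.png

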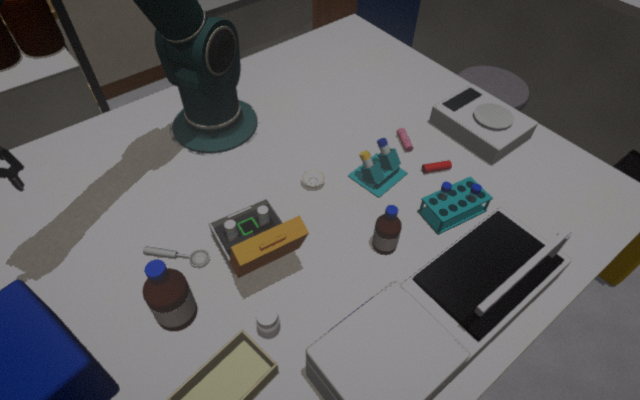

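View pics/top0.png

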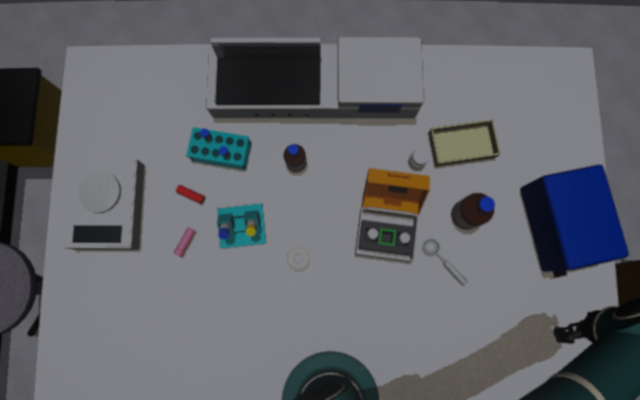

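The scene view shows the case with its orange lid open at (255,240), the teal stand at (378,172), and the bottles, dish and jar.

There are several candidates for the sample in the top view:
- Blue cap in the leaning stand at (224,233).
- Blue caps in the upright rack at (204,133) and (224,152).
- Bottle caps at (294,150) and (487,205).
- Red and pink look-alikes at (190,194) and (185,242).

Only (224,233) sits in the two-socket leaning stand next to the yellow cap, so I take that one. I'll confirm it in a crop and measure.

Run:
```python
from h import *
import pickle
S={n:pickle.load(open(n+"0.pkl","rb")) for n in("scene","top")}
T=S["top"];C=S["scene"]
a=cv2.resize(T["image"][190:265,200:290],None,fx=5,fy=5,interpolation=2); b=cv2.resize(T["image"][160:270,350:440],None,fx=5,fy=5,interpolation=2)[:, :]
c=cv2.resize(C["image"][130:200,340:420],None,fx=4,fy=4,interpolation=2);d=cv2.resize(C["image"][190:280,200:315],None,fx=3,fy=3,interpolation=2)
H=np.zeros((600,800,3),np.uint8);
a=a[:300,:400];H[:a.shape[0],:a.shape[1]]=a;b=b[:550,:390];
H[:550,410:800]=b;H[310:590,:320]=c
cv2.imwrite("pics/crop1.png",cv2.convertScaleAbs(H,alpha=1.6))
def lab(m,s,amin=6):
    n,l,st,ce=cv2.connectedComponentsWithStats(m.astype(np.uint8)); return [(l==i,ce[i],st[i,4]) for i in range(1,n) if st[i,4]>=amin]
for n,s in S.items():
    hsv=cv2.cvtColor(s["image"],cv2.COLOR_BGR2HSV);h,sa,v=[hsv[...,i].astype(int) for i in range(3)]
    roi=np.zeros(h.shape,bool)
    if n=="top": roi[190:265,200:290]=1
    else: roi[130:200,340:420]=1
    print(n)
    for nm,m in dict(blue=(h>105)&(h<130)&(sa>140),yel=(h>18)&(h<35)&(sa>120),teal=(h>78)&(h<100)&(sa>90)).items():
        for mm,ce,ar in lab(m&roi,s):
            P,_=cloud(s,mm); print(nm,ce.round(1),ar,P.mean(0).round(1),P.min(0).round(0),P.max(0).round(0))
            if nm=="teal":
                Q=P[(P[:,2]<12)]; r=cv2.minAreaRect(Q[:,:2].astype(np.float32)); print("  base",r,len(Q))
    roi[:]=0
    if n=="top": roi[160:270,350:440]=1
    else: roi[190:280,200:315]=1
    for nm,m in dict(green=(h>45)&(h<75)&(sa>110),orange=(h>8)&(h<24)&(sa>150)).items():
        for mm,ce,ar in lab(m&roi,s):
            P,uv=cloud(s,mm); print(nm,ce.round(1),ar,P.mean(0).round(1),P.min(0).round(0),P.max(0).round(0))
            if nm=="green":
                X=onplane(s,uv,57); print("  ring",X.mean(0),cv2.minAreaRect(X[:,:2].astype(np.float32)))
    # case rim: depth points z 55..68 not orange around
    P,uv=cloud(s,roi); k=(P[:,2]>59)&(P[:,2]<66)&(P[:,0]<700); Q=P[k]
    if len(Q): print("  rim",cv2.minAreaRect(Q[:,:2].astype(np.float32)),len(Q))
```

```text
scene
blue [382.3 140.9] 19 [463.8 292.2  96.9] [452. 286.  89.] [474. 300. 104.]
yel [364.9 155.1] 58 [474.2 215.8  94.7] [458. 205.  84.] [486. 231. 104.]
teal [380.1 173.9] 1066 [510.1 251.2  25.4] [427. 190.   0.] [558. 332.  78.]
  base ((492.7401123046875, 259.6866760253906), (119.8547592163086, 133.931396484375), 6.959326267242432) 578
green [246.3 225.7] 79 [ 449.9 -162.3   54.9] [ 432. -183.   10.] [ 475. -137.   61.]
  ring [ 451.33718112 -162.93996156   57.        ] ((454.1644592285156, -160.12615966796875), (42.9548454284668, 43.31254196166992), 83.55252838134766)
orange [268.4 240.6] 1431 [ 597.  -183.8  176.5] [ 567. -261.  165.] [ 626. -100.  187.]
  rim ((487.8113098144531, -164.1939697265625), (164.19773864746094, 183.00888061523438), 82.02632141113281) 361
top
blue [223.3 233.5] 85 [460.4 294.1  93.7] [448. 282.   1.] [474. 306. 108.]
yel [250.7 229.9] 82 [470.5 218.4  95.9] [457. 206.  84.] [485. 231. 105.]
teal [241.5 224.7] 1510 [494.1 256.9  19.3] [430. 189.  -4.] [559. 335.  88.]
  base ((494.6477966308594, 261.3988342285156), (120.26705932617188, 134.81350708007812), 6.807514190673828) 986
green [387.1 236.6] 135 [ 456.6 -161.    54.9] [ 432. -183.    7.] [ 481. -137.   64.]
  ring [ 456.41417815 -160.75036527   57.        ] ((456.3157958984375, -159.9473876953125), (45.114280700683594, 45.28959274291992), 81.83877563476562)
orange [394.5 190.3] 2073 [ 577.3 -175.9  113.2] [ 523. -258.   42.] [626. -91. 191.]
  rim ((543.0923461914062, -172.64822387695312), (166.67691040039062, 295.335693359375), 81.52837371826172) 751
```

View pics/crop1.png

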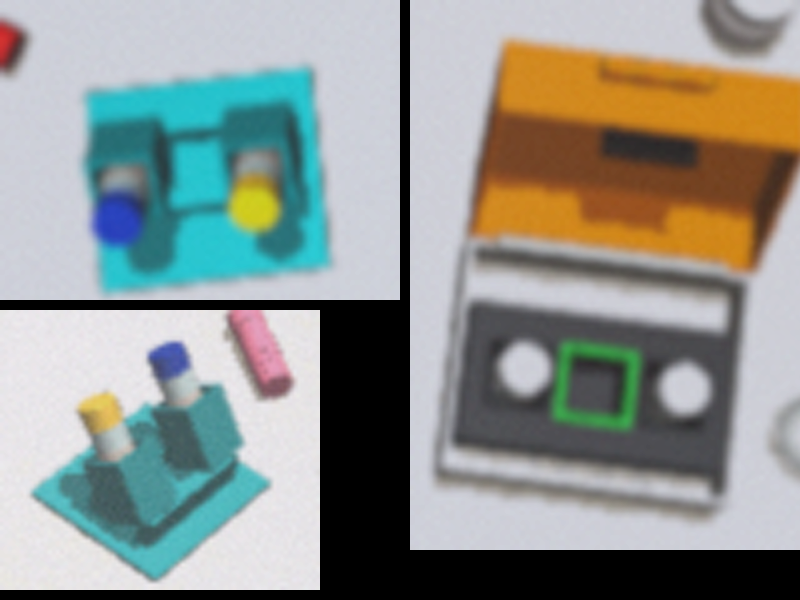

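The crop confirms it: the blue-capped vial leans in the left (+y) socket at top-view pixel (223,233), with the yellow spare to its right. The free cell is the middle, green-framed one at (387,237). Next I'll fit the cap axis and check the IK.

```bash
cat > plan.py <<'E'
from h import *
yaw=np.radians(6.88); sx=np.array([np.cos(yaw),np.sin(yaw),0]); sy=np.array([-sx[1],sx[0],0]); Z=np.array([0,0,1.])
th=np.radians(35); a=-np.sin(th)*sx+np.cos(th)*Z      # vial axis to cap
e2=np.cross(a,sy)                                      # across axis, in the lean plane
def R_of(z,y): x=np.cross(y,z); return np.c_[x,y,z]
E
python3 - <<'E'
from plan import *
import pickle
from scipy.optimize import least_squares
for n in("scene","top"):
    s=pickle.load(open(n+"0.pkl","rb")); hsv=cv2.cvtColor(s["image"],cv2.COLOR_BGR2HSV);h,sa,v=[hsv[...,i].astype(int) for i in range(3)]
    roi=np.zeros(h.shape,bool)
    if n=="top": roi[190:265,200:290]=1
    else: roi[130:200,340:420]=1
    for nm,m in dict(blue=(h>105)&(h<130)&(sa>120),yel=(h>18)&(h<35)&(sa>120)).items():
        P,_=cloud(s,m&roi); P=P[P[:,2]>75]
        w=P@a; q=np.c_[P@sy,P@e2]
        top=np.percentile(w,92); 
        print(n,nm,len(P),"w pct",np.percentile(w,[5,50,80,95]).round(1),"sy range",np.percentile(q[:,0],[2,98]).round(1),"e2 range",np.percentile(q[:,1],[2,98]).round(1))
        side=w<top-4
        # signed distance to capped cylinder of r=14.2, top T
        def f(x):
            r=np.hypot(q[:,0]-x[0],q[:,1]-x[1])-14.2; t=w-x[2]; return np.maximum(r,t)
        x=least_squares(f,[q[:,0].mean(),q[:,1].mean(),top],loss="soft_l1").x
        print("   cap top centre",(x[0]*sy+x[1]*e2+x[2]*a).round(1),"rms",np.sqrt((f(x)**2).mean()).round(2))
    # lid & rim geometry, in case axes
    roi[:]=0
    if n=="top": roi[160:270,350:440]=1
    else: roi[190:280,200:315]=1
    m=roi&(h>8)&(h<24)&(sa>150); P,_=cloud(s,m)
    top=P[P[:,2]>np.percentile(P[:,2],95)-12]; print("lid top rect",cv2.minAreaRect(top[:,:2].astype(np.float32)),top[:,2].mean())
    P,_=cloud(s,roi); r=P[(P[:,2]>58)&(P[:,2]<66)&(P[:,0]<495)]; print("rim front part",cv2.minAreaRect(r[:,:2].astype(np.float32)))
c=np.array([493.7,260.5,0]); print("model mouth guess",c+38*sy+65*Z, "top if mouth there", c+38*sy+65*Z+40*a)
for cy in(-7.5,):
    k=np.radians(cy); cx=np.array([np.cos(k),np.sin(k),0])
    for sg in(1,-1):
        for nm,p,R in [("pick",np.array([463,292,98])-(13+19)*a,R_of(-a,sg*sy)),("above",np.array([463,292,98])+100*a,R_of(-a,sg*sy)),("place",np.array([455,-160,80]),R_of(-Z,sg*cx)),("lid",np.array([600,-180,170]),R_of(-Z,sg*np.cross(Z,cx)))]:
            q=kinematics.inverse_kinematics(p,R); print(nm,sg,None if q is None else np.round(q,2))
E
```

```text
scene blue 42 w pct [-214.6 -205.1 -202.4 -201.5] sy range [224.4 243.6] e2 range [-469. -447.]
   cap top centre [455.5 291.6  93.9] rms 1.69
scene yel 58 w pct [-215.9 -206.  -202.4 -201.6] sy range [148.7 172.1] e2 range [-469.5 -446.9]
   cap top centre [464.8 219.8  94.5] rms 1.79
lid top rect ((595.6718139648438, -179.87745666503906), (159.99432373046875, 40.61579132080078), 83.4073257446289) 178.93420313377518
rim front part ((449.44598388671875, -158.79075622558594), (166.2194366455078, 107.45220184326172), 83.93376159667969)
top blue 91 w pct [-216.5 -204.1 -201.  -199.2] sy range [225.  248.3] e2 range [-468.5 -444.9]
   cap top centre [455.5 296.1  94.8] rms 2.11
top yel 81 w pct [-215.4 -203.1 -200.8 -199. ] sy range [149.2 172.1] e2 range [-469.7 -445.5]
   cap top centre [464.9 220.6  95.1] rms 1.74
lid top rect ((587.6162109375, -175.60894775390625), (160.86474609375, 55.21179962158203), 82.65583038330078) 179.4849508340222
rim front part ((450.6854553222656, -159.33363342285156), (164.7163543701172, 107.84593963623047), 82.66836547851562)
model mouth guess [489.14796883 298.22637025  65.        ] top if mouth there [466.37011936 295.47801466  97.76608177]
pick 1 [-0.48  0.45 -0.37  2.26  1.69  0.52 -0.65]
above 1 [ 0.08  0.2  -1.09  2.32  1.23  0.66 -0.26]
place 1 [ 0.66  0.42 -0.46  2.07  0.28  0.71 -0.11]
lid 1 [ 0.71  0.56 -0.64  1.65  0.37  1.06  1.39]
pick -1 [-1.1   0.44  0.34  2.28  1.75  0.24  2.32]
above -1 None
place -1 [-0.56  0.66  1.08  2.11 -0.8   0.86 -2.27]
lid -1 [ 0.38  0.49 -0.18  1.66  0.1   1.   -1.54]
```

```bash
cat >> plan.py <<'E'
cap=np.array([455.7,294.5,94.5]); Rp=R_of(-a,sy)
k=np.radians(-7.0); cx=np.array([np.cos(k),np.sin(k),0]); cyv=np.array([-cx[1],cx[0],0])
ring=np.array([455.4,-160.,57.]); hinge=ring+74*cx; hinge[2]=62
def st(m=""): print(m,"t",round(readout.current_t(),2),"p",np.round(readout.current_tool_pos(),1),"F",np.round(readout.current_wrist_force(),1),"gap",round(readout.current_finger_gap(),1),"q",np.round(readout.current_qpos(),2))
E
python3 - <<'E'
from plan import *
p=readout.current_tool_pos()
robot.move_straight([p[0],p[1],330],speed=250)
robot.reach([430,30,330],R_of(-Z,sy)); st("mid")
command_gripper(52,40)
try: robot.reach(cap+50*a,Rp)
except robot.Unreachable as e: print("unreach",e)
st("hover")
print(kinematics.inverse_kinematics(cap-35*a,Rp))
s=snap("scene"); t=snap("top")
A=cv2.resize(s["image"][60:210,300:440],None,fx=2.8,fy=2.8); B=cv2.resize(t["image"][180:300,190:320],None,fx=2.9,fy=2.9)
H=np.zeros((430,780,3),np.uint8);H[:A.shape[0],:A.shape[1]]=A;H[:B.shape[0],400:400+B.shape[1]]=B[:, :380]
cv2.imwrite("pics/hover.png",H)
E
```

```text
mid t 2.94 p [430.2  29.4 330. ] F [ 0.5 -0.7 -0.1] gap 85.3 q [ 0.66 -0.01 -0.78  1.91 -0.01  1.24  1.57]
hover t 6.02 p [427.5 290.8 135.6] F [-0.7 -0.   0.6] gap 51.6 q [-1.22  0.23  0.35  2.35  1.23  0.36 -0.34]
[-1.17120903  0.46619424  0.40816782  2.29016934  1.81665731  0.21804316
 -0.92620544]
```

View pics/hover.png

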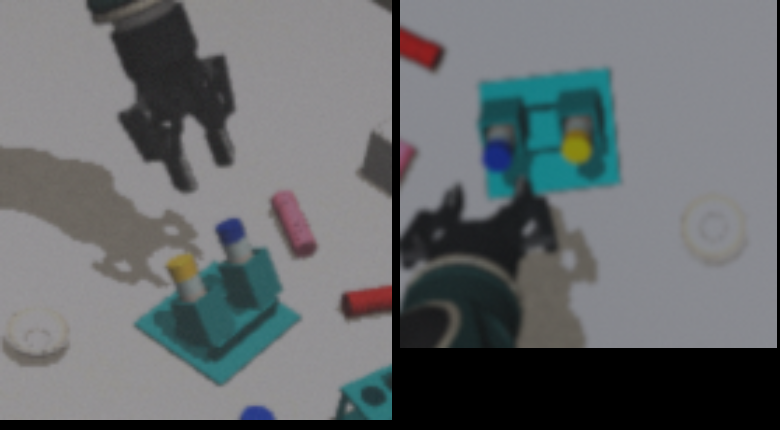

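The hover view shows the open fingers straddling the blue vial's axis. In the right-hand crop the tips are at (458,190) and (523,187) and the cap is at (498,155); the offset left over is the parallax from the tip height. I'll descend along the axis and grasp.

Run:
```python
from plan import *
robot.move_straight(cap-35*a,speed=60); st("at")
g=command_gripper(20,50); st("grip")
robot.move_straight(readout.current_tool_pos()+75*a,speed=60); st("out")
p=readout.current_tool_pos(); robot.move_straight([p[0],p[1],300],speed=150); st("up")
s=snap("scene"); t=snap("top")
c=proj(s,[readout.current_tool_pos()])[0].astype(int);d=proj(t,[readout.current_tool_pos()])[0].astype(int)
f=lambda i,c:cv2.resize(i[max(c[1]-60,0):c[1]+70,max(c[0]-65,0):c[0]+65],(390,390))
cv2.imwrite("pics/lift.png",np.hstack([f(s["image"],c),f(t["image"],d)]))
```

```text
at t 7.68 p [475.6 297.   66. ] F [-0.4 -0.3  0.2] gap 52.1 q [-1.13  0.46  0.36  2.29  1.79  0.24 -0.89]
grip t 8.03 p [475.5 297.1  66.1] F [-3.7 -0.4  6.9] gap 27.1 q [-1.13  0.46  0.36  2.29  1.79  0.24 -0.89]
out t 9.43 p [432.9 291.9 127.3] F [-0.4  1.2 -0. ] gap 27.1 q [-1.25  0.26  0.39  2.34  1.27  0.33 -0.38]
up t 10.72 p [432.7 291.6 299.1] F [-0.2 -0.1  0.2] gap 27.5 q [-1.21 -0.08  0.3   2.18  0.71  0.71  0.32]
```

View pics/lift.png

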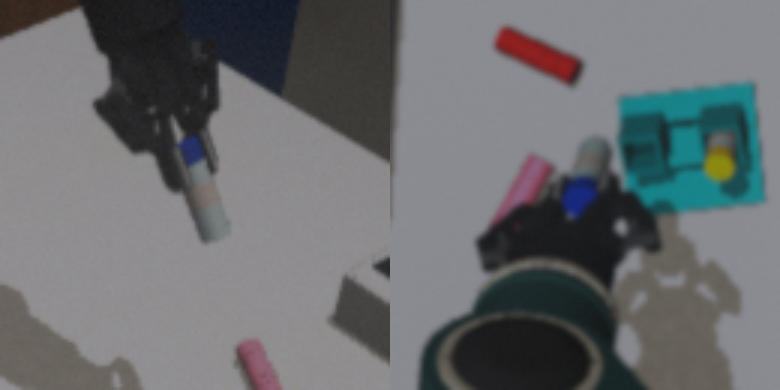

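The vial is held in line with the fingers: in the left crop the cap is at (190,150) and the base at (215,235). The left socket is empty and the yellow spare is untouched. I'll carry it upright over the green cell and measure how it hangs.

```bash
cat >> plan.py <<'E'
Rd=R_of(-Z,cx)
E
python3 - <<'E'
from plan import *
import pickle
p=readout.current_tool_pos()
for sg in(1,-1): print(sg,kinematics.inverse_kinematics(ring*[1,1,0]+[0,0,260],R_of(-Z,sg*cx)))
robot.reach([ring[0],ring[1],260],Rd); st("over")
robot.move_straight([ring[0],ring[1],170],speed=120); st("hover")
robot.dwell(.2)
out=[]
for n in("scene","top"):
    s=snap(n); pickle.dump(s,open(n+"1.pkl","wb")); tp=readout.current_tool_pos()
    c=proj(s,[tp-[0,0,40]])[0].astype(int); i=s["image"][max(c[1]-50,0):c[1]+50,c[0]-48:c[0]+48]
    out.append(cv2.convertScaleAbs(cv2.resize(i,(390,406),interpolation=2),alpha=1.4)); print(n,c)
    for w in (tp,tp-[0,0,50]): print(proj(s,[w])[0].round(1))
cv2.imwrite("pics/over.png",np.hstack(out))
E
```

```text
1 [-0.77738836  0.29129391  1.24730248  1.94953968 -0.30790184  1.11631143
  0.47325749]
-1 [-0.67354924  0.22407226  1.08945574  1.94799001 -0.22298586  1.09870941
 -2.75556963]
over t 12.48 p [ 455.6 -159.   259.7] F [ 0.4  0.2 -0.8] gap 26.5 q [-0.78  0.29  1.25  1.95 -0.31  1.12  0.47]
hover t 13.38 p [ 455.7 -160.2  170.5] F [ 0.4 -1.3 -0.3] gap 27.0 q [-0.62  0.42  1.1   2.04 -0.47  0.95  0.61]
scene [244 207]
[242.8 197. ]
[245.3 210.4]
top [390 234]
[392.4 232.6]
[389.9 234.6]
```

View pics/over.png

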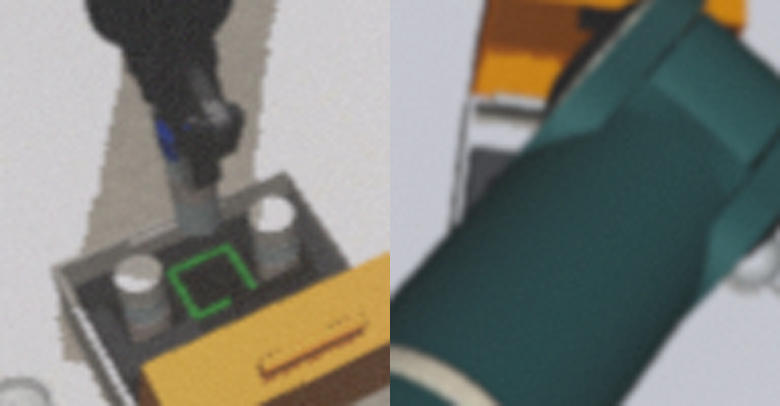

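The vial hangs over the cell: in the left crop its base is at (198,232) and the green frame is at (210,280). The arm blocks the top camera. I'll measure the glass from the depth map.

Run:
```python
from plan import *
import pickle
from scipy.optimize import least_squares
s=pickle.load(open("scene1.pkl","rb")); tp=np.array([455.7,-160.2,170.5])
P,uv=cloud(s,np.ones((400,640),bool)); L=np.c_[(P-tp)@cx,(P-tp)@cyv,P[:,2]]
k=(np.hypot(L[:,0],L[:,1])<25)&(L[:,2]>108)&(L[:,2]<172); L=L[k]; im=s["image"][uv[k][:,1],uv[k][:,0]].astype(int); 
bright=(im.max(1)>75)
for lo in range(108,170,8):
    q=L[(L[:,2]>=lo)&(L[:,2]<lo+8)&bright]
    if len(q): print(lo,len(q),"x",q[:,0].min().round(1),q[:,0].max().round(1),"y",q[:,1].min().round(1),q[:,1].max().round(1))
G=L[bright&(L[:,2]<152)]
f=lambda x: np.hypot(G[:,0]-x[0]-x[2]*(G[:,2]-120)/100,G[:,1]-x[1]-x[3]*(G[:,2]-120)/100)-13.5
r=least_squares(f,[0,0,0,0],loss="soft_l1"); print(r.x,np.sqrt((f(r.x)**2).mean()),len(G))
# ring & neighbours' caps in scene image now
hsv=cv2.cvtColor(s["image"],cv2.COLOR_BGR2HSV); m=(hsv[...,0]>45)&(hsv[...,0]<75)&(hsv[...,1]>110); m[:190]=0;m[290:]=0;m[:,:190]=0;m[:,320:]=0
v,u=np.nonzero(m); X=onplane(s,np.c_[u,v],57)-ring; q=np.c_[X@cx,X@cyv]; print("ring extents",np.percentile(q,[1,99],axis=0).round(1))
K=(P[:,2]>88)&(P[:,2]<105); D=P-ring; q=np.c_[D@cx,D@cyv]; 
for sg in(1,-1):
    w=q[K&(abs(q[:,1]-44*sg)<18)&(abs(q[:,0])<20)]; print("cap",sg,len(w),w.mean(0).round(1),np.percentile(w,[2,98],axis=0).round(1))
t=pickle.load(open("top0.pkl","rb")); P,_=cloud(t,np.ones((400,640),bool)); D=P-ring; q=np.c_[D@cx,D@cyv];K=(P[:,2]>92)&(P[:,2]<105)
for sg in(1,-1):
    w=q[K&(abs(q[:,1]-44*sg)<18)&(abs(q[:,0])<20)]; print("cap top",sg,len(w),w.mean(0).round(1),np.percentile(w,[2,98],axis=0).round(1))
```

```text
124 1 x 4.5 4.5 y 11.8 11.8
132 1 x -0.2 -0.2 y -14.2 -14.2
140 3 x 1.6 8.0 y -14.2 -9.5
148 5 x 6.5 11.2 y -10.5 10.8
156 2 x 2.8 9.2 y -15.1 -10.0
164 2 x -1.4 2.2 y -14.3 -13.0
[-2.58778236 -0.37245124  7.86632484 -0.95053443] 0.4153403382432641 7
ring extents [[-21.2 -20.3]
 [ 18.8  20.5]]
cap 1 99 [ 3.3 43.2] [[-10.4  30.9]
 [ 14.2  56.1]]
cap -1 105 [  1.8 -44.6] [[-12.2 -57. ]
 [ 13.2 -32. ]]
cap top 1 80 [ 0.1 44.3] [[-12.   32.7]
 [ 12.3  57. ]]
cap top -1 75 [ -0.8 -44.1] [[-12.9 -55.6]
 [ 12.1 -31.2]]
```

Run:
```python
from plan import *
import pickle
from scipy.optimize import least_squares
s=pickle.load(open("scene1.pkl","rb")); tp=np.array([455.7,-160.2,170.5])
P,uv=cloud(s,np.ones((400,640),bool)); L=np.c_[(P-tp)@cx,(P-tp)@cyv,P[:,2]]
k=(np.hypot(L[:,0],L[:,1])<25)&(L[:,2]>100)&(L[:,2]<172); L=L[k]
for lo in range(100,170,6):
    q=L[(L[:,2]>=lo)&(L[:,2]<lo+6)]
    if len(q): print(lo,len(q),"x",q[:,0].min().round(1),q[:,0].max().round(1),"y",q[:,1].min().round(1),q[:,1].max().round(1))
G=L[(L[:,2]<150)]
f=lambda x: np.hypot(G[:,0]-x[0]-x[2]*(G[:,2]-120)/100,G[:,1]-x[1]-x[3]*(G[:,2]-120)/100)-13.5
r=least_squares(f,[0,0,0,0],loss="soft_l1"); print(r.x.round(1),np.sqrt((f(r.x)**2).mean()),len(G))
```

```text
118 3 x 10.5 13.1 y -8.2 4.4
124 24 x 1.3 15.1 y -13.7 10.9
130 17 x -0.2 12.9 y -14.2 11.8
136 16 x 1.6 14.9 y -14.2 6.9
142 17 x 4.3 15.1 y -14.6 8.1
148 20 x 3.2 14.6 y -13.8 10.8
154 17 x 2.8 14.7 y -15.1 6.5
160 9 x 2.3 15.3 y -14.8 2.7
166 10 x -1.4 21.5 y -14.3 -6.8
[-0.2 -1.1  1.4  0. ] 1.0150362621968099 85
```

The vial hangs true: about 1 mm off in case y, under 1° of tilt, underside about 50 mm below the TCP. I'll lower it with a force check.

Run:
```python
from plan import *
tgt=ring-0.5*cx+1.0*cyv
def go(z,sp=80): robot.move_straight([tgt[0],tgt[1],z],Rd,speed=sp)
go(115); robot.dwell(.1); F0=readout.current_wrist_force(); st("115")
z=115
while z>60.5:
    z-= 5 if z>70 else 1
    go(z,60); F=readout.current_wrist_force()-F0
    print(z,readout.current_tool_pos().round(1),F.round(1))
    if F[2]>6 or np.hypot(F[0],F[1])>10: break
st("end")
```

```text
115 t 14.62 p [ 455.3 -159.   115.4] F [-0.2  0.2 -1.2] gap 27.3 q [-0.52  0.51  0.99  2.09 -0.57  0.85  0.69]
110 [ 454.9 -158.8  109.8] [ 0.4 -0.5  1.7]
105 [ 454.9 -158.9  104.7] [ 0.  -0.3  0.8]
100 [ 454.8 -159.    99.7] [-1.1 -0.2  0.2]
95 [ 454.9 -158.9   94.7] [ 0.2 -0.2  1.3]
90 [ 454.9 -159.    89.7] [-0.3 -0.3  0.6]
85 [ 454.9 -158.9   84.8] [-0.4 -0.2  0.6]
80 [ 454.8 -158.9   79.7] [-0.4 -0.2  0.5]
75 [ 454.9 -159.    74.8] [ 0.3 -0.8  0.8]
70 [ 454.9 -159.    69.7] [ 1.  -0.1  0.4]
69 [ 455. -159.   69.] [ 0.4  0.5 -0.1]
68 [ 455.  -158.9   68. ] [-0.3 -1.4  1. ]
67 [ 455.  -158.9   67. ] [ 0.6 -0.1  0.5]
66 [ 455.  -158.9   65.9] [-0.2 -0.2  1.7]
65 [ 455.  -159.    64.9] [-0.1  0.4  0.3]
64 [ 455.  -158.9   64. ] [0.4 0.2 0.4]
63 [ 455.  -158.9   62.9] [ 0.1 -0.7  1.3]
62 [ 455.  -158.9   61.9] [-0.6 -0.3  1.5]
61 [ 455.4 -159.2   61.4] [-0.1 -0.2 10.2]
end t 19.12 p [ 455.4 -159.2   61.4] F [-0.3 -0.   9. ] gap 27.3 q [-0.43  0.59  0.88  2.11 -0.68  0.75  0.77]
```

It made contact at TCP z of 61.5 mm, where I expected the floor (62 mm). I'll release, retreat and check.

Run:
```python
from plan import *
import pickle
p=readout.current_tool_pos(); robot.move_straight([p[0],p[1],62.3],Rd,speed=30)
command_gripper(48); st("open")
robot.move_straight([p[0],p[1],125],Rd,speed=80); robot.move_straight([p[0],p[1],290],Rd,speed=250); st("up")
command_gripper(0)
try: robot.reach((hinge+105*cx-20*cyv)*[1,1,0]+[0,0,290],R_of(-Z,cyv))
except robot.Unreachable: robot.reach((hinge+105*cx-20*cyv)*[1,1,0]+[0,0,290],R_of(-Z,-cyv))
st("behind")
out=[]
for n in("scene","top"):
    s=snap(n); pickle.dump(s,open(n+"2.pkl","wb"))
    c=proj(s,[ring])[0].astype(int); i=s["image"][max(c[1]-80,0):c[1]+60,c[0]-60:c[0]+80]
    out.append(cv2.convertScaleAbs(cv2.resize(i,(390,390),interpolation=2),alpha=1.4))
    P,uv=cloud(s,np.ones((400,640),bool)); D=P-ring; q=np.c_[D@cx,D@cyv]
    for y in(-44,0,44):
        k=(abs(q[:,1]-y)<17)&(abs(q[:,0])<18)&(P[:,2]>80)&(P[:,2]<130); print(n,y,k.sum(), P[k,2].max().round(1) if k.any() else 0, np.percentile(P[k,2],80).round(1) if k.any() else 0,q[k].mean(0).round(1))
    hsv=cv2.cvtColor(s["image"],cv2.COLOR_BGR2HSV); m=(hsv[...,0]>8)&(hsv[...,0]<24)&(hsv[...,1]>150); PP,_=cloud(s,m); D=PP-hinge; x,y=D@cx,D@cyv; kk=(abs(y)<100)&(abs(x)<150)
    print("lid xz pct",np.percentile(x[kk],[1,50,99]).round(1),np.percentile(PP[kk,2],[1,50,99]).round(1),np.percentile(y[kk],[1,99]).round(1))
cv2.imwrite("pics/placed.png",np.hstack(out))
```

```text
open t 19.71 p [ 455.4 -159.2   62.3] F [ 0.  -1.  -1.1] gap 48.0 q [-0.44  0.59  0.89  2.11 -0.68  0.75  0.77]
up t 21.45 p [ 455.  -158.9  289.1] F [-0.1  0.4 -0.3] gap 48.1 q [-0.78  0.21  1.21  1.91 -0.21  1.16  0.38]
behind t 23.43 p [ 630.5 -201.6  290.1] F [ 1.  -0.3 -0.7] gap -0.2 q [-0.19  0.51  0.66  1.46 -0.32  1.28  1.95]
scene -44 127 99.8 97.1 [  3.6 -44.5]
scene 0 92 99.6 96.9 [ 7.7 -4.5]
scene 44 0 0 0 [nan nan]
lid xz pct [48.3 68.7 89.2] [166.6 176.8 185.9] [-81.8  75.1]
top -44 0 0 0 [nan nan]
top 0 0 0 0 [nan nan]
top 44 0 0 0 [nan nan]
lid xz pct [-0.9 64.5 89. ] [ 68.5 173.1 390. ] [54.2 86.5]<stdin>:17: RuntimeWarning: Mean of empty slice.
  ret = um.true_divide(
```

View pics/placed.png

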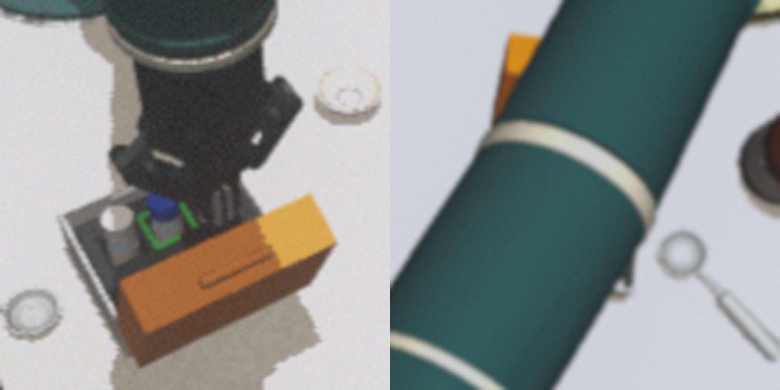

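The blue vial's cap top is at 96.9 mm, against 97.1 mm for its neighbour, so it is fully down (left crop (165,205), inside the green frame). The lid is open at about 1.94 rad. I'll push it over from behind with the shut fingers.

```bash
cat > lid.py <<'E'
from plan import *
Rl=readout.current_ee_rot()
def P(x,z,y=0): return hinge*[1,1,0]+x*cx+y*cyv+[0,0,z]
E
python3 - <<'E'
from lid import *
robot.move_straight(P(125,290),speed=250)
robot.move_straight(P(125,150),speed=250); st("behind low")
pts=[(56,172)]
for d in(80,65,50,36,24,15):
    t=np.radians(d); pts.append((-115*np.cos(t)+45*np.sin(t)+11, 62+115*np.sin(t)+45*np.cos(t)))
for x,z in pts:
    robot.move_straight(P(x,z),speed=90); print(round(x),round(z),readout.current_tool_pos().round(1),readout.current_wrist_force().round(1),round(readout.current_t(),1))
    if np.linalg.norm(readout.current_wrist_force())>25: print("STOP");break
s=snap("scene"); c=proj(s,[ring])[0].astype(int)
cv2.imwrite("pics/lid1.png",cv2.convertScaleAbs(cv2.resize(s["image"][c[1]-100:c[1]+60,c[0]-80:c[0]+80],(560,560),interpolation=2),alpha=1.4))
E
```

```text
behind low t 24.5 p [ 653.4 -184.9  151.6] F [0.  0.8 0.4] gap 0.0 q [-0.17  0.66  0.6   1.55 -0.41  1.05  1.98]
56 172 [ 584.5 -175.7  171.7] [-0.7 -0.3  0.7] 25.5
35 183 [ 564.  -173.2  183.2] [ 0.5  0.6 -0.3] 25.9
3 185 [ 532.4 -169.3  185.3] [-0.   0.4  0.1] 26.4
-28 179 [ 501.1 -165.5  179.2] [ 0.4 -0.7 -0.2] 26.9
-56 166 [ 474.2 -162.3  166.2] [ 0.3 -0.3  0.2] 27.4
-76 150 [ 454.  -159.8  150.1] [-0.  -0.4  0.9] 27.8
-88 135 [ 441.2 -158.3  135.4] [ 0.1 -0.5  0.4] 28.2
```

View pics/lid1.png

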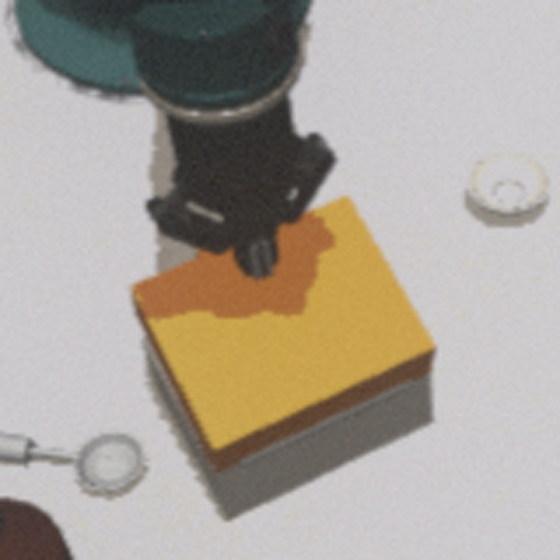

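The lid followed and is nearly shut, with the fingertips resting on it near its front edge at (260,265). Next I'll press it down near the front edge, watching the force.

Run:
```python
from lid import *
robot.move_straight(P(-110,136),speed=80); F0=readout.current_wrist_force(); z=128
while z>98:
    robot.move_straight(P(-114,z),speed=60); F=readout.current_wrist_force()-F0
    print(round(z,1),readout.current_tool_pos()[2].round(1),F.round(1))
    if F[2]>38: break
    z-= 4 if z>118 else 1.5
st("pressed")
```

```text
128 127.6 [ 0.1 -0.1 -0.9]
124 123.8 [-0.1 -1.1 -0.9]
120 119.8 [-0.5 -0.2 -0.8]
116 115.9 [ 0.3 -1.7 -0.5]
114.5 114.5 [ 0.9 -0.9 -1. ]
113.0 112.9 [ 1.  -0.9 -0.8]
111.5 111.4 [ 0.2 -1.  -0.9]
110.0 109.9 [ 0.  -1.6 -1. ]
108.5 108.4 [ 0.7 -0.5 -1. ]
107.0 107.1 [ 0.8 -2.   2.8]
105.5 106.5 [-12.2   3.   41.8]
pressed t 31.43 p [ 415.9 -155.2  106.5] F [-12.6   4.   42.8] gap 0.1 q [-0.28  0.33  0.66  2.17 -0.31  0.72  2.04]
```

Run:
```python
from lid import *
import pickle
robot.move_straight(P(-121,112),speed=60); F0=readout.current_wrist_force()
for z in(108,106.5,105.8,105.2):
    robot.move_straight(P(-121,z),speed=40); F=readout.current_wrist_force()
    print(z,readout.current_tool_pos()[2].round(1),F.round(1))
    if F[2]>38: break
robot.dwell(.3); st("hold")
robot.move_straight(P(-121,150),speed=80)
robot.move_straight(P(-121,300),speed=250)
robot.reach([330,-450,300],Rl); st("clear")
out=[]
for n in("scene","top"):
    s=snap(n); pickle.dump(s,open(n+"3.pkl","wb"))
    hsv=cv2.cvtColor(s["image"],cv2.COLOR_BGR2HSV); m=(hsv[...,0]>8)&(hsv[...,0]<24)&(hsv[...,1]>150)
    Q,_=cloud(s,m); D=Q-hinge; x,y=D@cx,D@cyv; k=(abs(y)<75)&(x<-8)&(x>-128)&(Q[:,2]>85)
    A=np.c_[x[k],y[k],np.ones(k.sum())]; f,_,_,_=np.linalg.lstsq(A,Q[k,2],rcond=None)
    r=Q[k,2]-A@f; k2=abs(r)<4; f=np.linalg.lstsq(A[k2],Q[k,2][k2],rcond=None)[0]
    print(n,k.sum(),"angle",-f[0].round(4),"tilt",f[1].round(4),"z at front",(f[2]-132*f[0]).round(1),"z rear",f[2].round(1))
    T=cloud(s,np.ones((400,640),bool))[0]; T=T[(abs(T[:,2])<10)&(T[:,0]>380)&(T[:,0]<600)&(abs(T[:,1]-60)<60)]
    B=np.c_[T[:,:2],np.ones(len(T))]; print("  table plane",np.linalg.lstsq(B,T[:,2],rcond=None)[0].round(4))
    c=proj(s,[ring])[0].astype(int)
    out.append(cv2.convertScaleAbs(cv2.resize(s["image"][c[1]-60:c[1]+70,c[0]-65:c[0]+65],(390,390),interpolation=2),alpha=1.4))
out2=cv2.resize(s["image"],None,fx=.9,fy=.9)
cv2.imwrite("pics/shut.png",np.hstack(out)); cv2.imwrite("pics/topend.png",s["image"])
```

```text
108 107.5 [ 0.6  0.2 -0.2]
106.5 106.8 [-6.4  1.8 19.7]
105.8 106.6 [-12.3   3.4  37.3]
105.2 106.4 [-17.2   5.5  53. ]
hold t 33.04 p [ 408.9 -154.4  106.4] F [-17.4   3.9  54.3] gap -0.1 q [-0.28  0.32  0.66  2.19 -0.3   0.72  2.03]
clear t 35.67 p [ 330.6 -449.1  299.3] F [-0.1 -0.   0.6] gap -0.1 q [-0.    0.45  1.18  1.73 -0.43  1.27  2.73]
scene 2442 angle -0.0008 tilt -0.0026 z at front 106.2 z rear 106.3
  table plane [-0.009   0.0098  3.2413]
top 280 angle 0.0045 tilt -0.0014 z at front 106.6 z rear 106.0
  table plane [-0.0084  0.0103  2.8961]
```

View pics/shut.png

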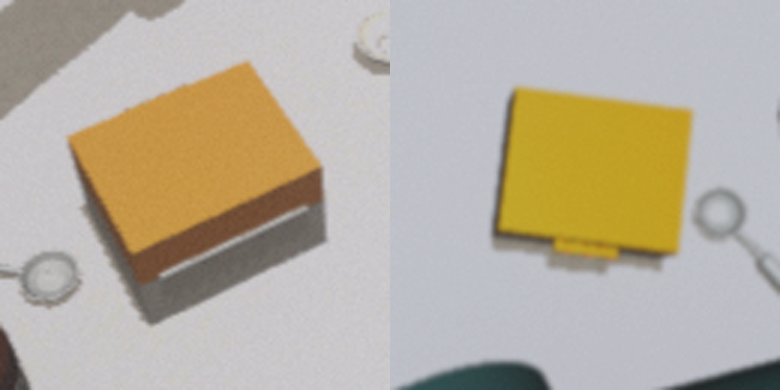

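View pics/topend.png

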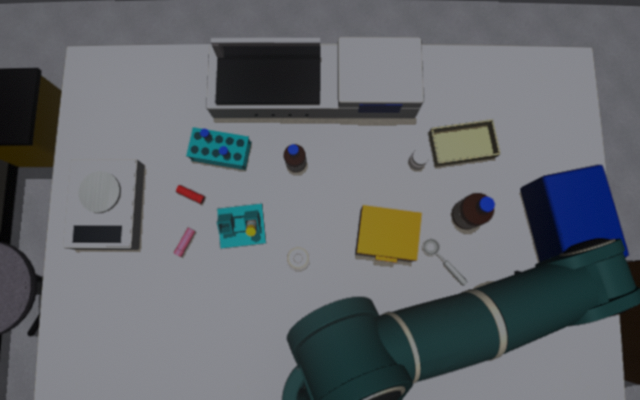

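Run:
```python
from plan import *
st("end"); sign_off()
```

```text
end t 35.77 p [ 330.9 -449.   299.7] F [-0.1  0.3 -0.3] gap 0.1 q [-0.    0.44  1.18  1.73 -0.43  1.27  2.73]
the job is handed in; nothing more can be done
```

I took the blue-capped vial out of the leaning stand, lowered it into the green-framed cell, shut and pressed the lid, and handed the job in at 35.8 s with the arm clear.

- **Vial:** it met the cell floor at the expected height, within 0.6 mm, before I released it. Its cap top then measured 96.9 mm, against 97.1 mm for the white-capped neighbour, so it is fully down.
- **Lid:** I pressed it near the front edge with up to 54 N through the fingertips, and it stopped solid at 106.4–107 mm. With the robot clear, the two cameras put the lid angle at about 0.00 rad, with its front edge at 106.2–106.6 mm (107 nominal).
- **Other objects:** in the last top picture the yellow spare, bottles, jar, dish and scoop look unmoved.
- **Not confirmed:** I did not see the roughly 10 N snap itself. No force showed in my step-by-step readings between about 120 and 108 mm, which would fit the tab snapping through between two readings. I judge the latch home from the lid being flat and staying there, and I did not test it by pulling up.
- **Disagreement:** the depth maps show a slightly sloped table, up to about 3 mm off, so camera heights are only good to about that.

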